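Lay the telescopic camera pole in its cradle and hold it drawn out to the second stop

TASK

Lay the standing telescopic camera pole on its side in the wooden cradle, with its release button facing sideways. Then squeeze the button on the pole's head and, with it pressed, pull the head out past the first stop to the second, so that the pole lies in the cradle at full length. The sections spring back when let go, so finish while still holding the head out there with the button pressed (I will screw the camera on), and leave the salt cellar, mug and mustard jar where they are.

Things in the scene. Friction and masses are not known exactly. Their poses are not given: they have to be found in the camera images.
- pole_centre (a point): Telescopic camera pole (0.5 kg), loose, standing at first. Point on its axis, 74 mm above the foot's underside, where it is gripped. z runs along the pole from foot to head; x points away from the button (which faces the robot at first). Square aluminium tube 24 x 24 mm, flats facing x and y, from 12 to 150 mm above the foot's underside, then a collar 30 x 30 mm to 172 mm, then the head.
- pole_foot (a point): Underside centre of the pole's round black foot, 64 mm across, 12 mm thick; axes as pole_centre. The whole pole is 228 mm long when closed.
- head_centre (a point): Centre of the pole's black pull head, 24 x 24 mm, 42 mm long, with a 29 mm square rim and a short screw at the outer end; axes as pole_centre. 121 mm from pole_centre along z when closed; moves outward along z only. Fingers closing on it along x press the button: 31 mm over head and button, 25 mm with it fully in. With the button out a catch locks the head.
- button_face (a point): Centre of the outer face of the round push button, 17 mm across, standing out 7 mm from the head's -x face, level with head_centre. The opposite (+x) face of the head is plain.
- pole_button (a joint): How far the button is pressed, m: 0 out, 0.006 fully in; spring, about 2 N at first and 6 N fully in. The catch is free when pressed more than 0.0045.
- pole_head (a joint): How far the inner section (with the head) is drawn out of the middle section, m: 0 in, 0.050 at its end stop, which is the pole's first stop. A spring draws it in with 2.5 to 3.3 N.
- pole_mid (a joint): How far the middle section is drawn out of the outer tube, m: 0 in, 0.045 at its end stop, the pole's second stop. A spring draws it in with 6 to 7 N, so it moves only once the inner section is fully out; at the second stop the head has moved 0.095 in all.
- cradle_seat (a point): Wooden cradle, fixed: a board 76 x 130 mm, 10 mm thick, with two U saddles. Point in the middle of the trough, 50 mm above the worktop, where pole_centre comes to lie; y runs level along the trough (roughly to the robot's left), x level across, z up. The pole fits either way round, its foot just outside one saddle, which holds it back against the pull (play: 6 mm headward, 20 mm footward).
- cradle_saddle (a point): Centre of the saddle at the cradle's +y end, 47 mm from cradle_seat; the other is alike at -47 mm. Each is 18 mm thick along y; slot 28 mm wide, floor 38 mm above the worktop, walls to 56 mm, then flared guides to about 67 mm with a mouth about 40 mm wide. The 76 mm between the saddles are open for fingers.
- salt_cellar_centre (a point): A salt cellar, 44 mm across and 90 mm tall; the point is its centre. To be left alone.
- tea_mug_centre (a point): A patterned mug, 92 x 127 mm and 95 mm tall; the point is its centre. To be left alone.
- mustard_jar_centre (a point): A mustard jar, 71 mm across and 110 mm tall; the point is its centre. To be left alone.
Not all that is in view belongs to the job. Leave any turquoise look-alike of the part that bears cradle_seat alone.

How it is judged (in metres and radians):
On the way, in this order (a step that is already met when the one before it is completed fails the run):
1. the pole lies in the cradle, button to the side, still closed and the button not pressed (distance between pole_centre and cradle_seat below 0.025 m and angle between the z axis of pole_centre and the y axis of cradle_seat, either way round below 0.12 rad and angle between the x axis of pole_centre and the x axis of cradle_seat, either way round below 0.25 rad and value of joint pole_button below 0.002 m and value of joint each of pole_head, pole_mid below 0.005 m), for 0.3 s.
2. the button is squeezed with the sections still in (value of joint pole_button above 0.004 m and value of joint pole_head below 0.01 m and value of joint pole_mid below 0.005 m and distance between pole_centre and cradle_seat below 0.025 m), for 0.1 s.
3. the inner section is out at the first stop (value of joint pole_head above 0.045 m).
At the end, for the whole second after the job is handed in: The pole rests in the cradle (centres within 18 mm, axis within 0.12 rad of the trough, button sideways within 0.25 rad), inner section out at least 45 mm, middle section at least 40 mm, button pressed at least 4 mm, the fingers still holding the head (value of joint pole_head above 0.045 m and value of joint pole_mid above 0.04 m and value of joint pole_button above 0.004 m and contact force between the fingers and pole_head above 2 N and distance between pole_centre and cradle_seat below 0.018 m and angle between the z axis of pole_centre and the y axis of cradle_seat, either way round below 0.12 rad and angle between the x axis of pole_centre and the x axis of cradle_seat, either way round below 0.25 rad and linear speed of pole below 0.02 m/s); the arm keeps its last pose, push and grip.
It fails at once if the salt cellar, mug or mustard jar is shifted by more than 30 mm (distance of any of salt_cellar_centre, tea_mug_centre, mustard_jar_centre from where it was at the start of the episode above 0.03 m).
It also fails if it takes over 56 s, if anything falls off the work surface, if the arm or the gripper's body presses on something with over 40 N, if the wrist force passes 120 N, or if a joint passes its speed limit or range.

ROBOT

A 6-joint arm with a two-finger parallel gripper is mounted at the origin on a cart in front of the work surface, level with it; the furniture and walls round the work are solid. World frame = base frame: x ahead of the robot, y to its left, z up, the work surface at z = 0. Lengths are in mm, angles in rad, forces in N, time in s.
With the tool pointing down it reaches from about 250 to 800 mm from the base axis. Payload 8.5 kg.
Tool frame: the origin (TCP) lies at the very end of the fingers, on their centre line; the grasp point (between the pads) lies 19 mm behind it; z points along the fingers, y is the line along which they close (so a half turn about z gives the same grasp; the last joint's range is limited). The gripper opens to 85 mm and grips with 20 to 120 N. Pads are 22 mm wide; open, the fingers measure 114 mm over their backs; the gripper's body (76 mm by 85 mm) begins 54 mm behind the grasp point. The pads swing forward as they close: fully open they stand 13 mm farther back than shut.
Start: joints at [1.136, 0.238, -0.013, 1.319, 0, 1.571], TCP at [221.125, 476.112, 231.276] pointing down, gripper open.
Joint ranges: [-2.66, 2.66], [-1.03, 1.9], [-1.14, 1.46], [-1.82, 2.27], [-1.45, 1.34], [-3.14, 3.14]. Speed limits (rad/s): [2.22, 2.22, 2.79, 3.14, 3.14, 3.14].

INTERFACE

Orientations are given as a unit quaternion [w, x, y, z].
In Python, from plant import sense, viewer, job gives the robot as it stands.
- The arm moves only by the tool arm_command, never from a script. Its argument "rows" is one flat list of numbers, 7 for each row, row after row: the opening, from -1 (shut) to 1 (fully open), so that 0 is half open, then the shift along the world's x, y, z in mm, then the turn, a rotation vector about the world's x, y, z in degrees. A call has exactly 10 rows; each row shifts and turns the commanded pose from where the row before left it; what a row does not reach is not made up. A row lasts 1/8 s, in which the tool goes at most 62.5 mm and 10.7 degrees, less where a joint would pass 70% of its speed; a pose out of reach is approached as far as the arm can. A call with a gripper value outside its range is refused whole. The fingers move at their own pace and stop on an object; "newtons" is the grip in N (left out, the last holds). Time passes only in rows, so rows that do not move let the fingers close, or fill a call up. It gives the time, the measured TCP pose, the force, the opening and the grip force at its end, in the units of the state.
- sense(): the state, without advancing time (a new reading comes with each control period).
- viewer.get_image(name): name is "scene" or "side" or "wrist"; returns a dict with "image" (384x512x3 uint8, blue, green, red), "depth" (384x512 float32, mm along the optical axis (not along the pixel's ray), 0 where there is no reading), "fx", "fy", "cx", "cy" (pixels), "k1" (the pictures are not rectified: a ray, as slopes to the right and down, at radius r is drawn at 1 + k1 r^2 times it, then the intrinsics apply), "pose" (4x4, takes a point from camera to world coordinates). Camera axes: x right, y down, z forward; pixel columns grow to the right and rows downward; lengths in mm; the calibration is good to about 2 mm. A picture is of the moment at which its call begins.
- job.sign_off(): hands the job in; it is judged then, once.
The state is a dict: "time": time; "joints": joint angles; "joint_velocities": joint speeds; "joint_efforts": joint torques, N m; "tool_pos": TCP position; "ee_rot": TCP orientation; "force": force on the tool from outside, world axes, zero at the start; "torque": the same for the moment, N m; "gripper_width": finger opening in mm; "grasp_force": force on a finger pad.
Only numpy, scipy, OpenCV 4.12 (cv2) and the standard library are available. Lean on these libraries where they do the work, as an engineer would, in place of code of your own. Each camera call takes 0.05 s, during which the arm holds its last target. There are 200 camera calls.

## Working session

There is one attempt and no reset: what is moved stays moved. The work goes in short steps, Python scripts to look and compute and a tool call to move; the robot and the scene stay as the last step left them, time stands still between calls to the robot, and variables do not carry over. Pictures are saved under pics/ and viewed, at most 10 in all, crops included, and the job is handed in when it is done.

Besides the shell and the picture viewer there is one more tool, called after "Emit:" as name(argument=value, ...) on one line, values as JSON. arm_command: Moves the arm, as the interface text tells. Its arguments: {"type":"object","properties":{"rows":{"type":"array"},"newtons":{"type":"number"}},"required":["rows"]}

```bash
mkdir -p pics; cat > h.py <<'E'
import numpy as np, cv2
from plant import sense, viewer, job
def grab(n,tag):
    d=viewer.get_image(n); cv2.imwrite(f'pics/{tag}.png',d['image'])
    np.savez(f'pics/{tag}.npz',**d); return d
def load(tag): return dict(np.load(f'pics/{tag}.npz'))
def ray(d,u,v):
    a=np.array([(u-d['cx'])/d['fx'],(v-d['cy'])/d['fy']]);b=a.copy()
    for _ in range(20): b=a/(1+d['k1']*(b@b))
    return d['pose'][:3,:3]@np.r_[b,1]
def pt(d,u,v,w=1):
    z=d['depth'][int(v)-w:int(v)+w+1,int(u)-w:int(u)+w+1];z=z[z>0]
    return d['pose'][:3,3]+ray(d,u,v)*np.median(z) if len(z) else None
def onz(d,u,v,h):
    r=ray(d,u,v);o=d['pose'][:3,3];return o+r*(h-o[2])/r[2]
def cloud(d):
    H,W=d['depth'].shape
    u,v=np.meshgrid(np.arange(W),np.arange(H))
    a=np.stack([(u-d['cx'])/d['fx'],(v-d['cy'])/d['fy']],-1);b=a.copy()
    for _ in range(20): b=a/(1+d['k1']*(b**2).sum(-1,keepdims=True))
    c=np.concatenate([b,np.ones((H,W,1))],-1)*d['depth'][...,None]
    return c@d['pose'][:3,:3].T+d['pose'][:3,3]
E
python3 - <<'E'
from h import *
a=grab('scene','s0');b=grab('side','d0')
cv2.imwrite('pics/both0.png',cv2.resize(np.hstack([a['image'],b['image']]),(800,300)))
print(a['pose'],b['pose'],sense())
E
```

```text
[[ 8.55886344e-01 -3.71693555e-01  3.59586522e-01  4.52017273e+01]
 [-5.16814802e-01 -6.40268719e-01  5.68294314e-01 -9.20125472e+02]
 [ 1.90006675e-02 -6.72234980e-01 -7.40093985e-01  1.04171524e+03]
 [ 0.00000000e+00  0.00000000e+00  0.00000000e+00  1.00000000e+00]] [[ 9.86606550e-01 -1.04019555e-01  1.25648114e-01  3.93827850e+02]
 [-1.63106410e-01 -6.19884724e-01  7.67554056e-01 -8.78840777e+02]
 [-1.95328536e-03 -7.77767871e-01 -6.28548585e-01  6.70898414e+02]
 [ 0.00000000e+00  0.00000000e+00  0.00000000e+00  1.00000000e+00]] {'time': 0.1, 'joints': array([ 1.13602591e+00,  2.38713055e-01, -1.41618475e-02,  1.31920450e+00,
       -2.28565423e-05,  1.57079016e+00]), 'joint_velocities': array([-0.00233255, -0.00126742,  0.00163186, -0.00019223,  0.00051932,
        0.00178824]), 'joint_efforts': array([-1.26999503e-04, -5.39720500e+01,  3.46997702e+01,  1.33788254e-02,
        2.96359826e-05, -1.61185966e-05]), 'tool_pos': array([220.98072478, 475.81699822, 230.74912699]), 'ee_rot': array([-1.27207082e-04,  2.15674048e-01,  9.76465203e-01, -6.28900855e-04]), 'force': array([-0.44410054,  0.28584585,  0.70424001]), 'torque': array([ 0.00948535,  0.02775511, -0.01403847]), 'grasp_force': 0.0, 'gripper_width': 85.57864648588912}
```

View pics/s0.png

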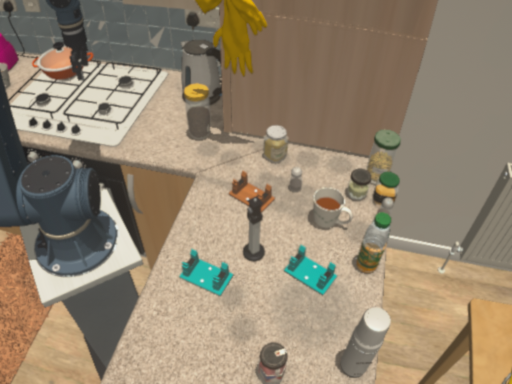

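View pics/d0.png

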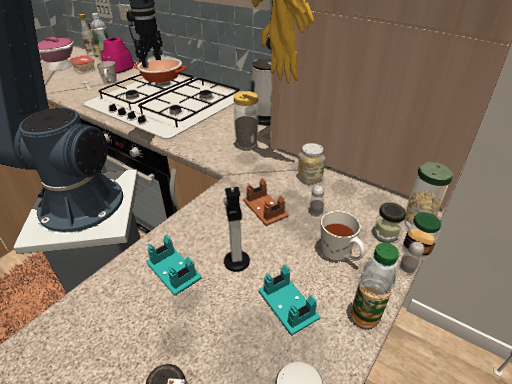

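The pole stands at scene (254,230) / side (236,235). There are three cradles: wooden brown at scene (252,193) / side (265,202), and turquoise ones at scene (207,272) and (311,270). The brown one is the wooden one meant. I'll confirm that in an enlarged crop and measure it.

```bash
python3 - <<'E'
from h import *
A=[]
for t,(u,v) in(('s0',(215,160)),('d0',(210,165))):
    d=load(t);A.append(cv2.resize(d['image'][v:v+115,u:u+ (95 if t=='s0' else 125)],None,fx=4 if t=='s0' else 3.3,fy=4 if t=='s0' else 3.3,interpolation=cv2.INTER_CUBIC))
h=460;A=[cv2.resize(a,(390,h)) for a in A];cv2.imwrite('pics/c1.png',np.hstack(A))
for t in('s0','d0'):
    d=load(t);P=cloud(d);I=cv2.cvtColor(d['image'],cv2.COLOR_BGR2HSV)
    m=(P[...,2]>4)&(P[...,2]<80)&(I[...,0]<14)&(I[...,1]>130)
    y0,y1,x0,x1=(165,215,225,280) if t=='s0' else (172,230,238,295)
    M=np.zeros_like(m);M[y0:y1,x0:x1]=m[y0:y1,x0:x1]
    Q=P[M];b=Q[(Q[:,2]>6)&(Q[:,2]<14)];w=Q[Q[:,2]>40]
    for n,q in(('board',b),('walls',w)):
        r=cv2.minAreaRect(q[:,:2].astype(np.float32));print(t,n,len(q),r,q.mean(0),q[:,2].max())
    # pole
    y0,y1,x0,x1=(190,265,235,275) if t=='s0' else (180,275,220,255)
    Q=P[y0:y1,x0:x1].reshape(-1,3);Q=Q[(Q[:,2]>6)]
    c=np.median(Q[Q[:,2]>60],0)
    Q=Q[np.hypot(*(Q-c)[:,:2].T)<60]
    for lo,hi in((8,16),(30,145),(152,170),(178,215),(195,240)):
        q=Q[(Q[:,2]>lo)&(Q[:,2]<hi)]
        if len(q)>3: print(t,lo,hi,len(q),q.mean(0),q.min(0)[:2],q.max(0))
    for n,(u,v) in (dict(salt=(296,178),mug=(328,205),jar=(276,142)) if t=='s0' else dict(salt=(317,198),mug=(341,235),jar=(312,162))).items(): print(n,pt(d,u,v))
E
```

```text
s0 board 215 ((533.5326538085938, -117.51649475097656), (75.39702606201172, 126.16710662841797), 21.183584213256836) [ 533.15465081 -111.46953759    8.77866789] 13.190018492720583
s0 walls 96 ((534.6222534179688, -118.89928436279297), (53.94841766357422, 108.98857879638672), 22.3436279296875) [ 536.07155169 -121.25253223   55.5774873 ] 66.74550937498873
s0 8 16 187 [ 429.2313128  -307.05395306   11.10366755] [ 403.8561514 -333.1721448] [ 463.37308859 -270.78094952   15.64688725]
s0 30 145 279 [ 429.44453884 -307.75281124   88.48513746] [ 420.09543691 -316.07139601] [ 445.702071   -291.9601983   142.59302823]
s0 152 170 87 [ 428.73912726 -307.97803541  161.63481434] [ 417.2624611 -318.4761186] [ 447.93689912 -287.60268532  169.86591084]
s0 178 215 120 [ 426.98939306 -307.96426686  197.32432   ] [ 413.37526566 -315.24766011] [ 445.06067326 -286.52292517  214.99612746]
s0 195 240 173 [ 430.3099765  -304.03221577  211.65558478] [ 413.37526566 -316.39222514] [ 447.5252597  -285.10930165  227.74368691]
salt [ 666.44642677 -165.34094833   62.46459864]
mug [ 689.64116417 -300.38058277   55.6
[... 513 characters left out ...]
272.01377898   15.88371562]
d0 30 145 392 [ 431.28569997 -309.3424361    90.53060243] [ 419.46291945 -312.53636759] [ 444.26869885 -289.54807671  144.36381422]
d0 152 170 109 [ 431.58559162 -310.84123072  161.65969885] [ 416.38107494 -315.99902229] [ 447.82115103 -284.51052785  169.87711377]
d0 178 215 178 [ 429.67696443 -308.92719088  196.33623556] [ 412.86801061 -313.0886847 ] [ 445.5594369  -293.39831273  214.97423504]
d0 195 240 235 [ 430.55714467 -304.56100423  212.38563181] [ 412.89375019 -314.51014475] [ 446.2344596  -284.59435565  226.99530954]
salt [ 670.38376866 -164.75960176   61.77603432]
mug [ 689.04075425 -307.05074836   57.61443547]
jar [695.13509692 -22.73681571  83.31507896]
```

View pics/c1.png

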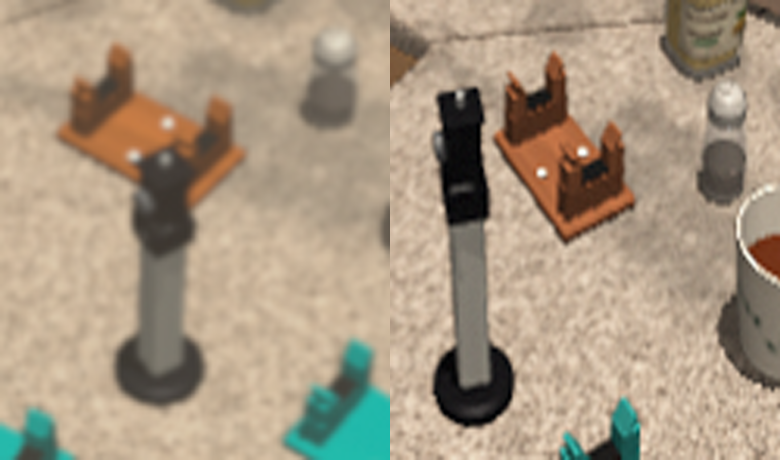

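The left crop shows the wooden cradle with dark slots and the pole's button on the left (facing the robot). The salt cellar stands right of the cradle. Next I'll find how close the mug is to the pull direction and the pole's yaw.

```bash
python3 - <<'E'
from h import *
Q=[]
for t in('s0','d0'):
    d=load(t);P=cloud(d)
    q=P.reshape(-1,3);m=(np.hypot(q[:,0]-695,q[:,1]+290)<110)&(q[:,2]>85)&(q[:,2]<105)
    r=q[m];print(t,len(r),r.min(0),r.max(0))
    m=(np.hypot(q[:,0]-690,q[:,1]+290)<110)&(q[:,2]>20)&(q[:,2]<105); r=q[m]; print('all',r.min(0),r.max(0)); 
    if len(r): print(cv2.minEnclosingCircle(r[:,:2].astype(np.float32)))
    m=(np.hypot(q[:,0]-668,q[:,1]+160)<50)&(q[:,2]>20);print('salt',q[m].min(0),q[m].max(0))
    Q.append(q)
    # pole yaw from tube points: slab
    m=(np.hypot(q[:,0]-432,q[:,1]+301)<30)&(q[:,2]>30)&(q[:,2]<145);r=q[m]
    print('tube',cv2.minAreaRect(r[:,:2].astype(np.float32)))
    # normals in front face: fit line y=f(x) for interior x
    k=(r[:,0]>424)&(r[:,0]<440)&(r[:,1]<-303);print('face slope deg',np.degrees(np.arctan(np.polyfit(r[k,0],r[k,1],1)[0])),k.sum(),r[k,1].mean())
E
```

```text
s0 162 [ 636.54204817 -359.2098502    85.0636209 ] [ 728.41413749 -258.37174085   96.81377453]
all [ 636.54204817 -378.51797157   20.01286007] [ 799.688311   -258.37174085   96.81377453]
((718.3073120117188, -295.16058349609375), 83.46353149414062)
salt [ 655.3381766  -174.78317672   20.07461914] [ 693.25279551 -138.79414202   89.71629645]
tube ((428.9127502441406, -308.3682556152344), (19.07390785217285, 29.73467445373535), 54.0074348449707)
face slope deg -2.0973848203559493 126 -311.5575018610726
d0 317 [ 636.35571958 -358.37845913   85.03784965] [ 803.59730147 -257.60370101   96.5714414 ]
all [ 636.35571958 -375.97282626   20.01480419] [ 729.3034354  -257.60370101   96.5714414 ]
((688.2698364257812, -319.6197509765625), 62.47176742553711)
salt [ 654.98902347 -173.63203069   20.44251971] [ 696.80071802 -135.86012416   89.40387125]
tube ((427.37738037109375, -305.628662109375), (17.131620407104492, 31.467599868774414), 54.68304443359375)
face slope deg 1.0956906653837375 247 -310.29570025398357
```

Mug spans x 636–728 (axis about 682,-303). With the head towards cradle -y it would end up at (613,-317), so the fingers would hit the mug. I'll lay the pole head towards +y, into free space. Plan:
- Grip the tube from its +y side with the tool tilted.
- Lift the pole and tip it level.
- Spin it 180° and seat it.

Emit:
arm_command(rows=[1, 20, -60, 5, 0, 0, -6.5, 1, 20, -60, 5, 0, 0, -6.5, 1, 20, -60, 5, 0, 0, -6.5, 1, 20, -60, 5, 0, 0, -6.5, 1, 20, -60, 5, 0, 0, -6.5, 1, 20, -60, 5, 0, 0, -6.5, 1, 20, -60, 5, 0, 0, -6.5, 1, 20, -60, 5, 0, 0, -6.5, 1, 20, -60, 5, 0, 0, -6.5, 1, 20, -60, 5, 0, 0, -6.5], newtons=40)

```text
time: 1.35
tool_pos: [418.3, -117.2, 280.7]
ee_rot: [0.0, 0.708, 0.706, 0.0]
force: [1.4, 0.5, -0.4]
gripper_width: 85.6
grasp_force: 0.0
```

```bash
cat > st.py <<'E'
from h import *
from scipy.spatial.transform import Rotation as R
s=sense();M=R.from_quat(np.roll(s['ee_rot'],-1)).as_matrix()
np.set_printoptions(precision=3,suppress=True)
print(s['time'],'j',s['joints'],'tcp',s['tool_pos'],'y',M[:,1],'z',M[:,2],'F',s['force'],s['gripper_width'],s['grasp_force'])
E
python3 st.py
```

```text
1.35 j [-0.273  0.069 -0.095  1.407  0.     1.3  ] tcp [ 418.285 -117.191  280.675] y [ 1.    -0.003  0.   ] z [ 0.  0. -1.] F [ 1.394  0.469 -0.378] 85.56073832148279 0.0
```

Emit:
arm_command(rows=[1, 1, -8, -12, -6.5, 0, 0, 1, 1, -8, -12, -6.5, 0, 0, 1, 1, -8, -12, -6.5, 0, 0, 1, 1, -8, -12, -6.5, 0, 0, 1, 1, -8, -12, -6.5, 0, 0, 1, 1, -8, -12, -6.5, 0, 0, 1, 1, -8, -12, -6.5, 0, 0, 1, 1, -8, -12, -6.5, 0, 0, 1, 1, -8, -12, -6.5, 0, 0, 1, 1, -8, -12, -6.5, 0, 0])

```text
time: 2.6
tool_pos: [428.4, -194.9, 160.3]
ee_rot: [0.381, 0.595, 0.596, -0.381]
force: [0.6, -0.7, -0.8]
gripper_width: 85.2
grasp_force: 0.0
```

```bash
python3 st.py; python3 -c "
from h import *
d=grab('wrist','w1')"
```

```text
2.6 j [ 0.193  0.415 -0.511  1.036 -1.1    2.003] tcp [ 428.39  -194.925  160.338] y [ 1.     0.002 -0.   ] z [ 0.001 -0.908 -0.42 ] F [ 0.6   -0.696 -0.75 ] 85.15290497757016 0.0
```

View pics/w1.png

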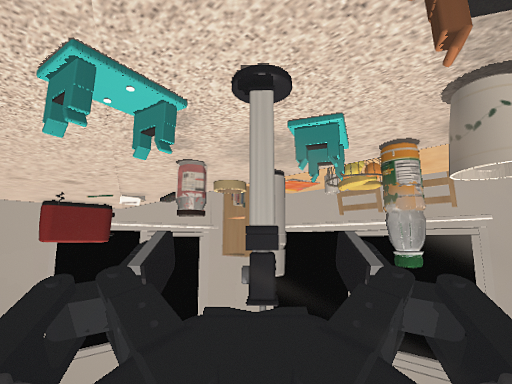

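The wrist view is upside down. It shows the pole between the open fingers: foot at (262,83), tube at u≈261, button on the head at (246,272). I'll measure the tube from this picture.

```bash
python3 - <<'E'
from h import *
d=load('w1');P=cloud(d)
for v in (105,130,160,190,215):
    r=P[v,235:290];k=(np.abs(r[:,0]-432)<40)&(np.abs(r[:,1]+300)<40)
    q=r[k];print(v,k.sum(),q[:,0].min(),q[:,0].max(),q[:,1:].mean(0), np.degrees(np.arctan(np.polyfit(q[2:-2,0],q[2:-2,1],1)[0])))
q=P[60:110,220:300].reshape(-1,3);q=q[(q[:,2]>9)&(q[:,2]<16)&(abs(q[:,1]+300)<45)];print('foot',q.min(0),q.max(0))
E
```

```text
105 24 421.68041389294336 444.506314498488 [-287.18721007   31.97381359] 3.8795799020459305
130 24 421.7705827953508 445.18706132598885 [-287.18145278   58.2257216 ] 3.320915026946312
160 25 421.89882032033074 444.837418603949 [-286.85191108   88.52445333] 2.313369199215826
190 25 421.9872597263376 444.35444602507624 [-286.77889084  117.4635312 ] 3.0906735539460573
215 26 422.05468981993454 445.10919207283507 [-286.88229025  140.72585419] 2.5086606980003796
foot [ 404.35139487 -324.25732957    9.0089136 ] [ 464.51274905 -266.53267532   15.98970766]
```

Emit:
arm_command(rows=[1, 2, 0, -12, 0, 0, 3, 1, 0, -16, -12, 0, 0, 0, 1, 0, -16, -12, 0, 0, 0, 1, 0, -16, -12, 0, 0, 0, 1, 0, -16, -12, 0, 0, 0, 1, 0, -16, -12, 0, 0, 0, 1, 0, -16, -12, 0, 0, 0, 1, 0, -16, -12, 0, 0, 0, 1, 0, 0, 0, 0, 0, 0, 1, 0, 0, 0, 0, 0, 0])

```text
time: 3.9
tool_pos: [430.3, -306.8, 64.9]
ee_rot: [0.389, 0.58, 0.612, -0.37]
force: [0.0, 0.8, 0.3]
gripper_width: 85.1
grasp_force: 0.0
```

Emit:
arm_command(rows=[-1, 0, 0, 0, 0, 0, 0, -1, 0, 0, 0, 0, 0, 0, -1, 0, 0, 0, 0, 0, 0, -1, 0, 0, 0, 0, 0, 0, -1, 0, 0, 0, 0, 0, 0, -1, 0, 0, 0, 0, 0, 0, -1, 0, 0, 0, 0, 0, 0, -1, 0, 0, 0, 0, 0, 0, -1, 0, 0, 0, 0, 0, 0, -1, 0, 0, 0, 0, 0, 0], newtons=60)

```text
time: 5.15
tool_pos: [430.9, -306.8, 64.9]
ee_rot: [0.39, 0.58, 0.612, -0.37]
force: [3.4, 4.2, 4.1]
gripper_width: 22.5
grasp_force: 62.0
```

```bash
python3 st.py
```

```text
5.15 j [-0.07   0.468 -0.85  -0.005 -1.119  1.286] tcp [ 430.912 -306.846   64.878] y [0.999 0.053 0.   ] z [ 0.048 -0.905 -0.422] F [3.384 4.152 4.11 ] 22.488431387892675 62.01217174530029
```

Gripped: width 22.5, force 62 N. Now lift and tip.

Emit:
arm_command(rows=[-1, 0, 0, 16, 0, 0, 0, -1, 0, 0, 16, 0, 0, 0, -1, 0, 0, 18, 8, 0.4, 0, -1, 0, 0, 18, 8, 0.4, 0, -1, 0, 0, 18, 8, 0.4, 0, -1, 0, 0, 18, 8, 0.4, 0, -1, 0, 4, 18, 8, 0.4, 0, -1, 0, 4, 18, 8, 0.4, 0, -1, 0, 4, 18, 8, 0.4, 0, -1, 0, 4, 18, 8, 0.4, 0])

```text
time: 6.4
tool_pos: [429.0, -290.2, 240.5]
ee_rot: [0.004, 0.688, 0.725, -0.003]
force: [0.3, 0.0, -5.5]
gripper_width: 22.6
grasp_force: 60.6
```

```bash
python3 st.py; python3 -c "
from h import *
d=grab('side','d2')"
```

```text
6.4 j [-0.59   0.218 -0.017  1.33  -0.008  0.929] tcp [ 428.991 -290.192  240.495] y [0.999 0.052 0.001] z [ 0.001 -0.01  -1.   ] F [ 0.295  0.036 -5.462] 22.613994923267118 60.62520146369934
```

View pics/d2.png

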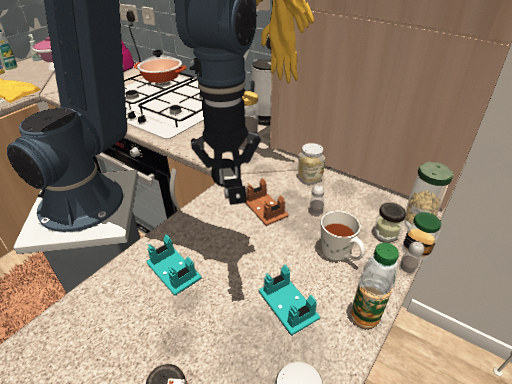

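The pole is held with its head at (236,190), tipped most of the way. Before swinging it I'll check where the wall or cabinet is.

```bash
python3 - <<'E'
from h import *
d=load('s0')
for p in((225,110),(250,125),(300,140),(350,155),(390,165),(300,60),(240,100),(196,115),(200,70),(170,140),(190,175)):print(p,pt(d,*p))
E
```

```text
(225, 110) [618.8822347  206.72676924  98.52562469]
(250, 125) [683.22119658 142.95990579  50.04411115]
(300, 140) [810.67661229  12.63195012  23.23000473]
(350, 155) [ 938.4134186  -116.6973701    -2.77144493]
(390, 165) [ 937.12785698 -292.12184984   95.75947806]
(300, 60) [792.28766414  33.39850869 337.16060266]
(240, 100) [659.21170542 170.98788019 148.82880367]
(196, 115) [511.187683   213.50196675 113.73008103]
(200, 70) [618.9563515  397.90481831 158.44982464]
(170, 140) [424.90623501 270.39956463  -2.44139089]
(190, 175) [417.69287696  89.71549633 -20.5896789 ]
```

The cabinet plane is roughly x+y≈826, about 290 mm from the seat, so the swing is clear. Finish levelling the pole and start the yaw.

Emit:
arm_command(rows=[-1, 6, 10, 0, 8.5, 0.45, 0, -1, 6, 10, 0, 8.5, 0.45, 0, -1, 6, 10, 0, 8.5, 0.45, 0, -1, 6, 10, 0, 0, 0, 10, -1, 6, 10, 0, 0, 0, 10, -1, 6, 10, 0, 0, 0, 10, -1, 6, 10, 0, 0, 0, 10, -1, 6, 10, 0, 0, 0, 10, -1, 6, 10, 0, 0, 0, 10, -1, 6, 10, 0, 0, 0, 10])

```text
time: 7.7
tool_pos: [490.1, -190.8, 238.8]
ee_rot: [-0.212, 0.142, 0.966, 0.031]
force: [-0.0, -0.2, -6.4]
gripper_width: 22.9
grasp_force: 60.7
```

Emit:
arm_command(rows=[-1, 6, 10, 0, 0, 0, 10, -1, 6, 10, 0, 0, 0, 10, -1, 6, 10, 0, 0, 0, 10, -1, 6, 10, 0, 0, 0, 10, -1, 6, 10, 0, 0, 0, 10, -1, 6, 10, 0, 0, 0, 10, -1, 6, 10, 0, 0, 0, 10, -1, 0, 0, 0, 0, 0, 10, -1, 0, 0, 0, 0, 0, 10, -1, 0, 0, 0, 0, 0, 10])

```text
time: 8.95
tool_pos: [531.3, -120.5, 238.9]
ee_rot: [-0.161, -0.65, 0.73, -0.141]
force: [0.5, 0.7, -4.6]
gripper_width: 22.8
grasp_force: 60.7
```

```bash
python3 st.py
```

```text
8.95 j [ 0.012  0.299  0.017  1.352 -0.427 -1.429] tcp [ 531.277 -120.527  238.856] y [-0.993  0.116  0.004] z [-0.052 -0.414 -0.909] F [ 0.489  0.695 -4.648] 22.75793725404692 60.6762170791626
```

Emit:
arm_command(rows=[-1, 0, 0, -5, 0, 0, 9.4, -1, 0, 0, -10, 0, 0, 9.4, -1, 0, 0, -15, 0, 0, 9.2, -1, 0, 0, -15, 0, 0, 0, -1, 0, 0, -15, 0, 0, 0, -1, 0, 0, -15, 0, 0, 0, -1, 0, 0, -10, 0, 0, 0, -1, 0, 0, 0, 0, 0, 0, -1, 0, 0, 0, 0, 0, 0, -1, 0, 0, 0, 0, 0, 0])

```text
time: 10.2
tool_pos: [532.5, -121.0, 156.1]
ee_rot: [0.121, 0.805, -0.554, 0.176]
force: [-0.2, 0.3, -5.3]
gripper_width: 22.9
grasp_force: 60.6
```

```bash
python3 st.py; python3 -c "
from h import *
a=grab('wrist','w3');b=grab('side','d3');c=grab('scene','s3')
f=lambda d,y,x,h,w:cv2.resize(d['image'][y:y+h,x:x+w],(400,400),interpolation=cv2.INTER_CUBIC)
cv2.imwrite('pics/c3.png',np.hstack([f(b,120,215,120,120),cv2.resize(a['image'],(400,400))]))"
```

```text
10.2 j [-0.003  0.198 -0.348  0.862 -0.4   -1.973] tcp [ 532.491 -120.973  156.083] y [-0.934 -0.358  0.001] z [ 0.148 -0.39  -0.909] F [-0.167  0.274 -5.318] 22.929133828910622 60.647703409194946
```

View pics/c3.png

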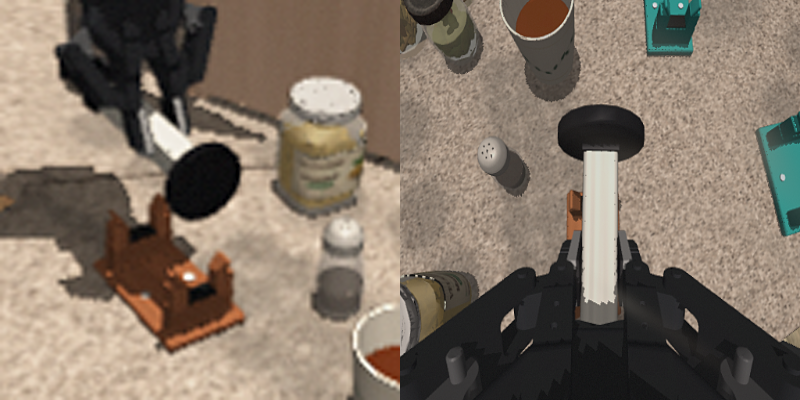

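Left: the foot disc and tube are above the cradle, with the saddles at (140,220) and (195,290). Right (wrist): the tube is centred at u≈600 with the foot at (600,130). I'll measure the pole axis and cradle together.

```bash
python3 - <<'E'
from h import *
np.set_printoptions(precision=3,suppress=True)
cx=np.array([.9316,.3633,0]);cy=np.array([-.3633,.9316,0]);S=np.array([535,-116,0])
loc=lambda p:np.stack([(p-S)@cx,(p-S)@cy,p[...,2]],-1)
d=load('w3');L=loc(cloud(d))
# tube top face, rows of wrist image
for v in(155,170,190,220,250,280):
    r=L[v,220:300];k=(abs(r[:,0])<22)&(r[:,2]>130);q=r[k]
    if k.sum()>3: print(v,k.sum(),'x',q[:,0].min(),q[:,0].max(),'y',q[:,1].mean(),'z',np.median(q[:,2]))
q=L[90:160,190:330].reshape(-1,3);q=q[(q[:,2]>115)&(q[:,1]<-40)];print('foot wrist',np.percentile(q,[1,99],axis=0))
for t in('d3','s3'):
    d=load(t);q=loc(cloud(d)).reshape(-1,3);H=cv2.cvtColor(d['image'],cv2.COLOR_BGR2HSV).reshape(-1,3)
    f=q[(abs(q[:,0])<50)&(q[:,1]<-55)&(q[:,1]>-110)&(q[:,2]>100)&(q[:,2]<210)];print(t,'foot',len(f),np.percentile(f,[1,50,99],axis=0) if len(f) else '')
    m=(H[:,0]<14)&(H[:,1]>110)&(abs(q[:,0])<60)&(abs(q[:,1])<90)
    b=q[m&(q[:,2]>5)&(q[:,2]<80)];print('cradle',len(b),np.percentile(b,[.5,99.5],axis=0))
    c=b[(b[:,2]>40)];print(cv2.minAreaRect(c[:,:2].astype(np.float32)))
E
```

```text
155 47 x -21.380176960490807 6.313553469769033 y -45.761949318803524 z 174.2045215261205
170 45 x -17.126889735261017 6.227680498444289 y -37.222377914087446 z 174.03026028914613
190 46 x -17.12606797981822 6.686565782748481 y -26.61660256443272 z 173.99301406483215
220 48 x -16.67905536163721 7.072183680064029 y -10.790411796317478 z 173.9523163444698
250 77 x -21.87023028680209 10.298123000815187 y 3.492703604622663 z 174.53972959702574
280 80 x -18.272352967594475 8.405851171901993 y 16.40628394772553 z 174.39137277797622
foot wrist [[-34.894 -66.229 149.527]
 [ 22.7   -43.533 194.903]]
d3 foot 418 [[-39.618 -68.19  132.593]
 [-11.236 -65.516 165.655]
 [ 20.163 -58.572 193.8  ]]
cradle 965 [[-35.779 -62.457   5.529]
 [ 37.454  58.927  65.977]]
((0.03716278076171875, 1.5999641418457031), (58.38481521606445, 113.46343994140625), 1.2051811218261719)
s3 foot 228 [[-40.241 -70.699 131.997]
 [-13.904 -67.91  167.595]
 [ 19.973 -58.719 192.624]]
cradle 695 [[-37.07  -62.839   5.073]
 [ 37.843  58.049  64.677]]
((-0.8832321166992188, -1.5807151794433594), (55.96574020385742, 112.06310272216797), 0.6822015047073364)
```

Pole axis is level at z=162. It sits about -5 mm across and about +5 mm along relative to the seat. I'll shift (9,-8) and descend.

Emit:
arm_command(rows=[-1, 5, -4, 0, 0, 0, 0, -1, 4, -4, 0, 0, 0, 0, -1, 0, 0, -14, 0, 0, 0, -1, 0, 0, -14, 0, 0, 0, -1, 0, 0, -14, 0, 0, 0, -1, 0, 0, -14, 0, 0, 0, -1, 0, 0, -14, 0, 0, 0, -1, 0, 0, -14, 0, 0, 0, -1, 0, 0, -8, 0, 0, 0, -1, 0, 0, 0, 0, 0, 0])

```text
time: 11.6
tool_pos: [541.6, -128.9, 63.3]
ee_rot: [0.121, 0.805, -0.553, 0.175]
force: [1.0, 0.4, -4.8]
gripper_width: 22.6
grasp_force: 60.7
```

```bash
python3 st.py;  python3 -c "
from h import *
b=grab('side','d4');c=grab('scene','s4')
f=lambda d,y,x,h,w:cv2.resize(d['image'][y:y+h,x:x+w],(400,400),interpolation=cv2.INTER_CUBIC)
cv2.imwrite('pics/c4.png',np.hstack([f(b,140,215,100,100),f(c,140,200,90,90)]))"
```

```text
11.6 j [-0.019  0.309 -0.473  0.62  -0.397 -1.99 ] tcp [ 541.569 -128.899   63.335] y [-0.934 -0.358  0.001] z [ 0.148 -0.389 -0.909] F [ 1.021  0.431 -4.786] 22.574825410216665 60.73465347290039
```

View pics/c4.png

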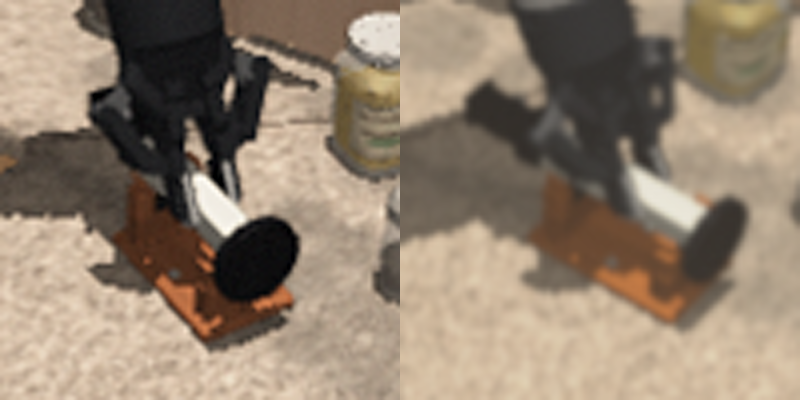

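The pole sits over the trough with no contact force; its axis is still about 20 mm high. Lower it.

Emit:
arm_command(rows=[-1, 0, 0, -4, 0, 0, 0, -1, 0, 0, -4, 0, 0, 0, -1, 0, 0, -4, 0, 0, 0, -1, 0, 0, -3, 0, 0, 0, -1, 0, 0, -3, 0, 0, 0, -1, 0, 0, 0, 0, 0, 0, -1, 0, 0, 0, 0, 0, 0, -1, 0, 0, 0, 0, 0, 0, -1, 0, 0, 0, 0, 0, 0, -1, 0, 0, 0, 0, 0, 0])

```text
time: 12.95
tool_pos: [543.6, -128.8, 46.5]
ee_rot: [0.12, 0.805, -0.554, 0.177]
force: [7.4, 0.0, -4.8]
gripper_width: 22.8
grasp_force: 61.0
```

```bash
python3 st.py;python3 - <<'E'
from h import *
np.set_printoptions(precision=2,suppress=True)
cx=np.array([.9316,.3633,0]);cy=np.array([-.3633,.9316,0]);S=np.array([535,-116,0])
loc=lambda p:np.stack([(p-S)@cx,(p-S)@cy,p[...,2]],-1)
L=loc(cloud(grab('wrist','w5')))
for v in(155,170,190,220):
    r=L[v,220:300];k=(abs(r[:,0])<16)&(r[:,2]>45);q=r[k]
    if k.sum()>3: print(v,k.sum(),'x',q[:,0].min(),q[:,0].max(),'y',q[:,1].mean(),'z',np.median(q[:,2]))
q=loc(cloud(grab('side','d5'))).reshape(-1,3)
f=q[(abs(q[:,0])<50)&(q[:,1]<-66)&(q[:,1]>-110)&(q[:,2]>16)&(q[:,2]<90)];print('foot',len(f),np.percentile(f,[1,50,99],axis=0))
E
```

```text
12.95 j [-0.019  0.331 -0.495  0.571 -0.396 -1.99 ] tcp [ 543.603 -128.752   46.51 ] y [-0.934 -0.358 -0.003] z [ 0.152 -0.389 -0.909] F [ 7.356  0.01  -4.753] 22.773587875488403 60.987828969955444
155 45 x -8.675725204525728 14.680749561626223 y -55.98113724339418 z 66.72288553843975
170 59 x -15.85739356040501 14.740094127046017 y -48.37122166869549 z 66.20500036679096
190 59 x -15.63600446909327 14.49552061539977 y -37.827378237921394 z 65.5794099545877
220 46 x -8.480039441330293 14.512192739640863 y -22.349663460151643 z 65.22879764500672
foot 350 [[-31.23 -79.78  24.81]
 [ -2.92 -76.86  60.17]
 [ 28.89 -67.72  87.12]]
```

Axis at z≈53, inside the slot. The +7 N in x says the pole is rubbing the -x wall, so nudge +2 across, lower 3, then release.

Emit:
arm_command(rows=[-1, 1, 0.4, 0, 0, 0, 0, -1, 1, 0.4, -2, 0, 0, 0, -1, 0, 0, -2, 0, 0, 0, -1, 0, 0, 0, 0, 0, 0, 0.2, 0, 0, 0, 0, 0, 0, 0.2, 0, 0, 0, 0, 0, 0, 1, 0, 0, 0, 0, 0, 0, 1, 0, 0, 0, 0, 0, 0, 1, 0, 0, 0, 0, 0, 0, 1, 0, 0, 0, 0, 0, 0])

```text
time: 14.3
tool_pos: [543.1, -128.2, 41.5]
ee_rot: [0.122, 0.805, -0.553, 0.175]
force: [-0.2, -0.0, -0.2]
gripper_width: 85.4
grasp_force: 0.0
```

```bash
python3 st.py;python3 - <<'E'
from h import *
np.set_printoptions(precision=2,suppress=True)
cx=np.array([.9316,.3633,0]);cy=np.array([-.3633,.9316,0]);S=np.array([535,-116,0])
loc=lambda p:np.stack([(p-S)@cx,(p-S)@cy,p[...,2]],-1)
L=loc(cloud(grab('wrist','w6')))
for v in(155,170,190,220):
    r=L[v,220:300];k=(abs(r[:,0])<16)&(r[:,2]>45);q=r[k]
    if k.sum()>3: print(v,k.sum(),'x',q[:,0].min(),q[:,0].max(),'y',q[:,1].mean(),'z',np.median(q[:,2]))
q=loc(cloud(grab('side','d6'))).reshape(-1,3)
f=q[(abs(q[:,0])<50)&(q[:,1]<-66)&(q[:,1]>-110)&(q[:,2]>16)&(q[:,2]<90)];print('foot',len(f),np.percentile(f,[1,50,99],axis=0))
E
```

```text
14.3 j [-0.017  0.34  -0.497  0.566 -0.397 -1.988] tcp [ 543.118 -128.153   41.47 ] y [-0.934 -0.358  0.002] z [ 0.147 -0.39  -0.909] F [-0.199 -0.033 -0.223] 85.36548420950434 0.0
155 45 x -8.824539368707164 14.493887179137426 y -55.36387819309955 z 61.36823207555551
170 60 x -15.823192742280984 14.314950753322002 y -46.82600773219722 z 61.47418508898579
190 61 x -15.853400201857411 14.912377797495123 y -36.89307308680472 z 61.430869762475396
220 48 x -7.966968038972785 14.738246520913853 y -21.215563947670482 z 61.81089617767695
foot 332 [[-30.9  -79.2   20.08]
 [ -2.73 -77.04  54.08]
 [ 28.77 -69.68  81.02]]
```

Seated: axis z≈49.5, pole centre about -3 mm along the trough. Retract along the tool, turn vertical, then go over the head at about (495,-5).

Emit:
arm_command(rows=[1, -2.5, 6, 15, 0, 0, 0, 1, -2.5, 6, 15, 0, 0, 0, 1, -2.5, 6, 15, 0, 0, 0, 1, -2.5, 6, 15, 0, 0, 0, 1, -2.5, 6, 15, 0, 0, 0, 1, -7, 18, 6, 4.4, 1.7, 0, 1, -7, 18, 6, 4.3, 1.6, 0, 1, -7, 18, 6, 4.3, 1.6, 0, 1, -7, 18, 6, 4.3, 1.6, 0, 1, -7, 18, 6, 4.4, 1.7, 0])

```text
time: 15.65
tool_pos: [495.5, -7.5, 147.0]
ee_rot: [0.006, 0.824, -0.567, 0.009]
force: [0.3, -0.5, -0.0]
gripper_width: 85.5
grasp_force: 0.0
```

Emit:
arm_command(rows=[1, 0, 0, 0, 0, 0, 0, 1, 0, 0, 0, 0, 0, 0, 1, 0, 0, 0, 0, 0, 0, 1, 0, 0, 0, 0, 0, 0, 1, 0, 0, 0, 0, 0, 0, 1, 0, 0, 0, 0, 0, 0, 1, 0, 0, 0, 0, 0, 0, 1, 0, 0, 0, 0, 0, 0, 1, 0, 0, 0, 0, 0, 0, 1, 0, 0, 0, 0, 0, 0])

```text
time: 16.9
tool_pos: [495.7, -8.2, 146.5]
ee_rot: [0.007, 0.824, -0.567, 0.01]
force: [-0.1, -0.2, -0.2]
gripper_width: 85.6
grasp_force: 0.0
```

```bash
python3 st.py;  python3 -c "
from h import *
a=grab('wrist','w7');b=grab('side','d7');c=grab('scene','s7')
f=lambda d,y,x,h,w:cv2.resize(d['image'][y:y+h,x:x+w],(400,400),interpolation=cv2.INTER_CUBIC)
cv2.imwrite('pics/c7.png',np.hstack([f(b,140,215,100,100),cv2.resize(a['image'],(400,400))]))"
```

```text
16.9 j [-0.002  0.227 -0.253  1.082 -0.023 -1.939] tcp [495.653  -8.208 146.513] y [-0.934 -0.358 -0.   ] z [ 0.009 -0.023 -1.   ] F [-0.085 -0.205 -0.191] 85.5561779804955 0.0
```

View pics/c7.png

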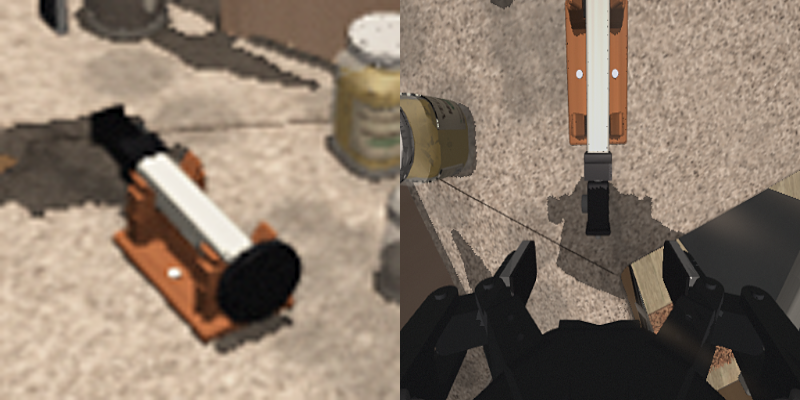

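The pole lies in both saddles with the head overhanging. In the wrist view the collar is at (598,165), the head at (598,207) and the button bump at (585,203) on its left side, so it faces sideways. Measure the head.

```bash
python3 - <<'E'
from h import *
np.set_printoptions(precision=1,suppress=True)
cx=np.array([.9316,.3633,0]);cy=np.array([-.3633,.9316,0]);S=np.array([535,-116,0])
loc=lambda p:np.stack([(p-S)@cx,(p-S)@cy,p[...,2]],-1)
L=loc(cloud(load('w7')))
for v in range(20,235,8):
    r=L[v,220:290];k=(r[:,2]>40)&(abs(r[:,0])<35);q=r[k]
    if k.sum(): print(v,k.sum(),'x',q[:,0].min(),q[:,0].max(),'y',q[:,1].mean(),'z',np.median(q[:,2]))
for t in('d7','s7'):
    q=loc(cloud(load(t))).reshape(-1,3);f=q[(abs(q[:,0])<35)&(q[:,1]>60)&(q[:,1]<170)&(q[:,2]>36)&(q[:,2]<75)];print(t,np.percentile(f,[1,50,99],axis=0))
E
```

```text
20 31 x -8.901563673772898 14.321513101834062 y -22.51308052120514 z 61.47450624252852
28 32 x -9.013605489886976 14.313795310059579 y -17.031917760203235 z 61.63537749837829
36 30 x -8.096267217970663 14.503967687330224 y -13.536270498865322 z 61.88382227110402
44 31 x -8.103377569063605 14.610611858669289 y -5.783188965913166 z 61.87182930016431
52 29 x -8.172010269319808 13.752228445012344 y -1.9815886538186847 z 61.625438762098014
60 29 x -8.144002632692448 13.87625650811345 y 3.8734591073937583 z 61.461406021036936
68 29 x -8.184315053991474 13.99333754904716 y 11.341484774139285 z 61.88922493680647
76 29 x -8.204817809513786 14.17521449052141 y 15.797143201195015 z 61.55651049645465
84 29 x -8.246993657349776 14.242835524261556 y 21.834835062218048 z 61.87306773188874
92 29 x -8.245985430994747 14.343934300263175 y 28.81913203351086 z 61.5984500681719
100 29 x -8.29905386428257 14.337680687231225 y 34.08160430864566 z 61.44065927550423
108 44 x -22.81009298182694 27.154882728312664 y 40.32836158726016 z 61.5905501684708
116 66 x -24.39607980011765 30.90690828189554 y 46.5852019
[... 683 characters left out ...]
6 y 99.86947822916467 z 61.40550458073449
188 35 x -7.651053869256295 22.590643003900798 y 107.26651440832863 z 61.34685205888033
196 36 x -7.718793255601408 22.39376551533419 y 112.57542103610226 z 61.24151563640544
204 35 x -7.730161420560802 21.949722274127932 y 119.75118922760038 z 61.543350025744815
212 27 x -7.728727049161146 15.359416443217542 y 128.72188057853185 z 61.05627929439336
220 32 x -9.59940375572501 18.474704905211826 y 136.45751088089372 z 60.58497812048496
228 7 x 1.2403997240534652 6.858285018291403 y 147.34991686331895 z 52.37179159990379
d7 [[-14.8  61.4  38.4]
 [ -5.2 101.7  60.3]
 [ 16.6 141.3  65.8]]
s7 [[-16.   61.3  37.8]
 [ -6.4  98.6  58.2]
 [ 16.9 138.1  64.2]]
```

Emit:
arm_command(rows=[1, 1.7, 0.9, 0, 1.3, 0.5, 0, 1, 0, 0, -16, 0, 0, 0, 1, 0, 0, -16, 0, 0, 0, 1, 0, 0, -16, 0, 0, 0, 1, 0, 0, -16, 0, 0, 0, 1, 0, 0, -16, 0, 0, 0, 1, 0, 0, -16, 0, 0, 0, 1, 0, 0, -16, 0, 0, 0, 1, 0, 0, -4, 0, 0, 0, 1, 0, 0, 0, 0, 0, 0])

```text
time: 18.3
tool_pos: [497.5, -7.3, 30.6]
ee_rot: [-0.0, 0.824, -0.567, 0.0]
force: [0.3, -0.3, 0.6]
gripper_width: 85.0
grasp_force: 0.0
```

```bash
python3 st.py
```

```text
18.3 j [-0.015  0.348 -0.42   0.803  0.    -1.952] tcp [497.468  -7.316  30.59 ] y [-0.934 -0.358 -0.   ] z [ 0.  0. -1.] F [ 0.324 -0.323  0.63 ] 84.9691169831322 0.0
```

Emit:
arm_command(rows=[-1, 0, 0, 0, 0, 0, 0, -1, 0, 0, 0, 0, 0, 0, -1, 0, 0, 0, 0, 0, 0, -1, 0, 0, 0, 0, 0, 0, -1, 0, 0, 0, 0, 0, 0, -1, 0, 0, 0, 0, 0, 0, -1, 0, 0, 0, 0, 0, 0, -1, 0, 0, 0, 0, 0, 0, -1, 0, 0, 0, 0, 0, 0, -1, 0, 0, 0, 0, 0, 0], newtons=50)

```text
time: 19.55
tool_pos: [497.3, -7.3, 30.9]
ee_rot: [-0.0, 0.824, -0.567, 0.0]
force: [-2.2, 0.6, 4.9]
gripper_width: 23.8
grasp_force: 53.6
```

```bash
python3 st.py
```

```text
19.55 j [-0.014  0.347 -0.42   0.803 -0.    -1.951] tcp [497.303  -7.263  30.92 ] y [-0.934 -0.358 -0.   ] z [ 0.001 -0.    -1.   ] F [-2.189  0.624  4.858] 23.767814792685964 53.64608243107796
```

Width reading 23.8 is about 25 mm with the known offset of about 1.3, so the button is fully in. Pull along (-0.36, 0.93).

Emit:
arm_command(rows=[-1, -3.6, 9.3, 0, 0, 0, 0, -1, -3.6, 9.3, 0, 0, 0, 0, -1, -3.6, 9.3, 0, 0, 0, 0, -1, -3.6, 9.3, 0, 0, 0, 0, -1, -3.6, 9.3, 0, 0, 0, 0, -1, -3.6, 9.3, 0, 0, 0, 0, -1, -3.6, 9.3, 0, 0, 0, 0, -1, -3.6, 9.3, 0, 0, 0, 0, -1, -3.6, 9.3, 0, 0, 0, 0, -1, 0, 0, 0, 0, 0, 0])

```text
time: 20.8
tool_pos: [465.1, 77.0, 30.5]
ee_rot: [0.0, 0.824, -0.566, 0.001]
force: [1.8, -5.8, 3.1]
gripper_width: 23.0
grasp_force: 53.2
```

```bash
python3 st.py
```

```text
20.8 j [ 0.165  0.31  -0.481  0.779 -0.001 -1.773] tcp [465.062  76.997  30.539] y [-0.933 -0.359 -0.001] z [ 0.001 -0.001 -1.   ] F [ 1.842 -5.823  3.091] 23.017134121376465 53.20786535739899
```

Emit:
arm_command(rows=[-1, -0.7, 1.9, 0, 0, 0, 0, -1, -0.7, 1.9, 0, 0, 0, 0, -1, -0.7, 1.9, 0, 0, 0, 0, -1, -0.7, 1.9, 0, 0, 0, 0, -1, -0.7, 1.9, 0, 0, 0, 0, -1, -0.7, 1.9, 0, 0, 0, 0, -1, 0, 0, 0, 0, 0, 0, -1, 0, 0, 0, 0, 0, 0, -1, 0, 0, 0, 0, 0, 0, -1, 0, 0, 0, 0, 0, 0])

```text
time: 22.05
tool_pos: [461.0, 87.8, 30.5]
ee_rot: [0.0, 0.824, -0.567, 0.001]
force: [2.6, -6.3, 2.5]
gripper_width: 22.8
grasp_force: 53.2
```

```bash
python3 st.py; python3 - <<'E'
from h import *
np.set_printoptions(precision=1,suppress=True)
cx=np.array([.9316,.3633,0]);cy=np.array([-.3633,.9316,0]);S=np.array([535,-116,0])
loc=lambda p:np.stack([(p-S)@cx,(p-S)@cy,p[...,2]],-1)
b=grab('side','d8');q=loc(cloud(b)).reshape(-1,3)
f=q[(abs(q[:,0])<50)&(q[:,1]<-55)&(q[:,1]>-110)&(q[:,2]>25)&(q[:,2]<90)];f=f[abs(f[:,2]-50)>20];print('foot',len(f),np.percentile(f,[1,50,99],axis=0))
c=grab('scene','s8')
f=lambda d,y,x,h,w:cv2.resize(d['image'][y:y+h,x:x+w],(400,400),interpolation=cv2.INTER_CUBIC)
cv2.imwrite('pics/c8.png',np.hstack([f(b,110,180,130,130),f(c,110,160,130,130)]))
E
```

```text
22.05 j [ 0.189  0.307 -0.486  0.777 -0.001 -1.748] tcp [461.005  87.765  30.475] y [-0.934 -0.358 -0.   ] z [ 0.001 -0.001 -1.   ] F [ 2.568 -6.317  2.463] 22.837810520193887 53.194726556539536
foot 87 [[-22.6 -70.3  25.7]
 [ -1.1 -67.2  74.9]
 [ 21.8 -59.7  82.7]]
```

View pics/c8.png

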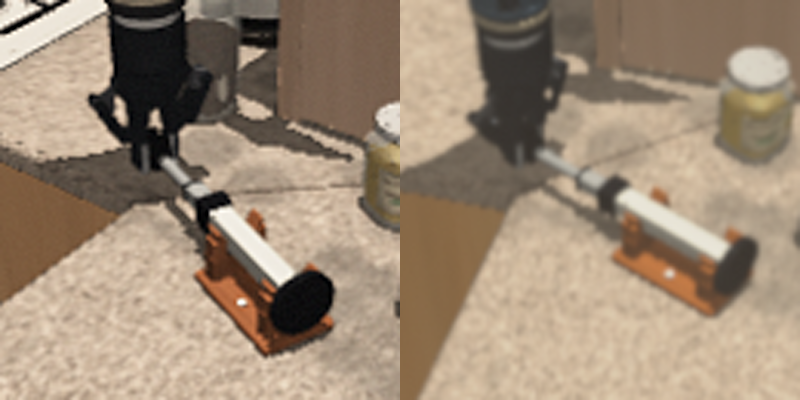

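The pole is at nearly full length: foot against the saddle at (300,300), two inner sections showing at (180,175) and (195,190). The head has moved 102 mm, less about 10 mm of slide, so about 92 mm out. Creep on to the stop, watching the force.

Emit:
arm_command(rows=[-1, -0.36, 0.93, 0, 0, 0, 0, -1, -0.36, 0.93, 0, 0, 0, 0, -1, -0.36, 0.93, 0, 0, 0, 0, -1, 0, 0, 0, 0, 0, 0, -1, 0, 0, 0, 0, 0, 0, -1, 0, 0, 0, 0, 0, 0, -1, 0, 0, 0, 0, 0, 0, -1, 0, 0, 0, 0, 0, 0, -1, 0, 0, 0, 0, 0, 0, -1, 0, 0, 0, 0, 0, 0])

```text
time: 23.4
tool_pos: [460.0, 90.3, 30.5]
ee_rot: [0.0, 0.824, -0.567, 0.001]
force: [4.1, -7.4, 2.9]
gripper_width: 23.5
grasp_force: 53.1
```

```bash
python3 st.py
```

```text
23.4 j [ 0.195  0.306 -0.487  0.777 -0.002 -1.742] tcp [460.025  90.295  30.489] y [-0.934 -0.358 -0.   ] z [ 0.001 -0.002 -1.   ] F [ 4.148 -7.417  2.939] 23.513720699274852 53.14284145832062
```

Emit:
arm_command(rows=[-1, -0.36, 0.93, 0, 0, 0, 0, -1, -0.36, 0.93, 0, 0, 0, 0, -1, 0, 0, 0, 0, 0, 0, -1, 0, 0, 0, 0, 0, 0, -1, 0, 0, 0, 0, 0, 0, -1, 0, 0, 0, 0, 0, 0, -1, 0, 0, 0, 0, 0, 0, -1, 0, 0, 0, 0, 0, 0, -1, 0, 0, 0, 0, 0, 0, -1, 0, 0, 0, 0, 0, 0])

```text
time: 24.65
tool_pos: [459.1, 92.3, 30.3]
ee_rot: [0.0, 0.824, -0.566, 0.001]
force: [2.3, -7.0, -0.4]
gripper_width: 23.4
grasp_force: 52.9
```

```bash
python3 st.py; python3 - <<'E'
from h import *
np.set_printoptions(precision=1,suppress=True)
cx=np.array([.9316,.3633,0]);cy=np.array([-.3633,.9316,0]);S=np.array([535,-116,0])
loc=lambda p:np.stack([(p-S)@cx,(p-S)@cy,p[...,2]],-1)
for n in('side','scene'):
    q=loc(cloud(grab(n,n+'9'))).reshape(-1,3)
    f=q[(abs(q[:,0])<50)&(q[:,1]<-55)&(q[:,1]>-110)&(q[:,2]>25)&(q[:,2]<90)];f=f[abs(f[:,2]-50)>20];print('foot',len(f),np.percentile(f,[1,50,99],axis=0))
    for z0 in(0,):
        t=q[(q[:,1]>60)&(q[:,1]<200)&(abs(q[:,0]-3)<14)&(q[:,2]>42)&(q[:,2]<75)]
        for y in range(60,200,6):
            k=t[(t[:,1]>=y)&(t[:,1]<y+6)]
            if len(k): print(y,len(k),np.percentile(k[:,2],95),k[:,0].min(),k[:,0].max())
E
```

```text
24.65 j [ 0.199  0.306 -0.488  0.777 -0.002 -1.738] tcp [459.05   92.306  30.302] y [-0.934 -0.358 -0.   ] z [ 0.001 -0.001 -1.   ] F [ 2.31  -7.011 -0.441] 23.383915452441194 52.87216052412987
foot 93 [[-23.6 -66.6  25.6]
 [ -2.1 -63.9  74.2]
 [ 23.7 -56.   82.6]]
60 9 61.320009811619435 -9.533206550976825 11.024265001175127
66 12 62.005309107812494 -10.56440792409187 11.107945960000423
72 14 62.164454493450044 -10.49399420086925 12.575072996414564
78 10 62.49106189566458 -10.689756325496775 8.877449273246798
84 20 63.90656495441131 -10.804520822212098 15.511882594572258
90 10 64.14753260745528 -9.870062717250219 11.337057325376819
96 12 65.02118054377023 -6.9857374520210955 14.967059521744494
102 7 64.39798767760672 -7.904795726910026 12.491169608989043
108 1 58.85627999103019 -2.8168493554832135 -2.8168493554832135
114 7 59.40963987652657 -7.727760892263662 8.071844206847153
120 10 59.259577919035124 -8.72944240313237 4.489306340110911
126 10 59.69635472475035 -9.451246409784758 8.589087858060745
132 11 58.86554059315017 -10.671513305328032 8.044750132616432
138 9 58.6223116628927
[... 1518 characters left out ...]
665 8.508787149208667
138 3 57.83301012292187 -7.996255755612649 -1.0544110693766993
144 7 53.028505329951976 -4.257781340351304 4.288028691593245
150 5 54.72844226995003 -5.050535385933768 2.5975192551495976
156 6 52.938619557021156 -4.520700086445379 5.142732103194301
162 7 53.49416897056748 -4.792840130046263 4.966101047143885
168 6 54.140768181339695 -5.0481974331425015 4.852352709845177
174 6 51.60616191162063 -6.359343201056303 1.5072938588746967
180 9 56.15269079668421 -3.638454487036583 8.72479141597627
186 6 52.97570594820735 -5.013722288416067 9.37366945440048
192 6 54.44042364289831 -3.840184467352388 5.03775855939684
198 2 45.664043557441424 -6.289488472583321 -2.2503582846626062
```

The pole has slid about 13 mm headward, so the foot should be just reaching the saddle. Creep on until the force rises clearly.

Emit:
arm_command(rows=[-1, -0.36, 0.93, 0, 0, 0, 0, -1, -0.36, 0.93, 0, 0, 0, 0, -1, 0, 0, 0, 0, 0, 0, -1, 0, 0, 0, 0, 0, 0, -1, 0, 0, 0, 0, 0, 0, -1, 0, 0, 0, 0, 0, 0, -1, 0, 0, 0, 0, 0, 0, -1, 0, 0, 0, 0, 0, 0, -1, 0, 0, 0, 0, 0, 0, -1, 0, 0, 0, 0, 0, 0])

```text
time: 26.0
tool_pos: [458.6, 93.7, 30.3]
ee_rot: [0.001, 0.824, -0.566, 0.001]
force: [4.4, -9.6, -0.2]
gripper_width: 23.4
grasp_force: 52.8
```

```bash
python3 st.py
```

```text
26.0 j [ 0.203  0.306 -0.488  0.776 -0.003 -1.734] tcp [458.564  93.697  30.315] y [-0.934 -0.358 -0.   ] z [ 0.001 -0.002 -1.   ] F [ 4.387 -9.587 -0.15 ] 23.3715301722483 52.83626362681389
```

Emit:
arm_command(rows=[-1, -0.36, 0.93, 0, 0, 0, 0, -1, -0.36, 0.93, 0, 0, 0, 0, -1, 0, 0, 0, 0, 0, 0, -1, 0, 0, 0, 0, 0, 0, -1, 0, 0, 0, 0, 0, 0, -1, 0, 0, 0, 0, 0, 0, -1, 0, 0, 0, 0, 0, 0, -1, 0, 0, 0, 0, 0, 0, -1, 0, 0, 0, 0, 0, 0, -1, 0, 0, 0, 0, 0, 0])

```text
time: 27.25
tool_pos: [458.6, 93.9, 30.4]
ee_rot: [0.002, 0.824, -0.567, 0.003]
force: [7.8, -20.1, -1.2]
gripper_width: 23.4
grasp_force: 52.7
```

```bash
python3 st.py; python3 - <<'E'
from h import *
np.set_printoptions(precision=1,suppress=True)
cx=np.array([.9316,.3633,0]);cy=np.array([-.3633,.9316,0]);S=np.array([535,-116,0])
loc=lambda p:np.stack([(p-S)@cx,(p-S)@cy,p[...,2]],-1)
for n in('side','scene'):
    q=loc(cloud(grab(n,n+'10'))).reshape(-1,3)
    f=q[(abs(q[:,0])<50)&(q[:,1]<-55)&(q[:,1]>-110)&(q[:,2]>25)&(q[:,2]<90)];f=f[abs(f[:,2]-50)>20];print('foot',len(f),np.percentile(f,[1,50,99],axis=0))
E
```

```text
27.25 j [ 0.206  0.305 -0.489  0.775 -0.006 -1.73 ] tcp [458.605  93.885  30.357] y [-0.934 -0.357 -0.   ] z [ 0.003 -0.006 -1.   ] F [  7.822 -20.135  -1.245] 23.446642718222513 52.674769163131714
foot 100 [[-22.4 -66.5  25.8]
 [ -2.4 -63.5  74.5]
 [ 24.1 -55.6  82.1]]
foot 57 [[-25.4 -69.1  25.4]
 [ -3.1 -64.9  74.7]
 [ 21.6 -55.6  81.2]]
```

Hard stop reached: 21.6 N with no further motion. The head is about 95 mm out, the foot is against the saddle and the grip is steady with the button in. Hand in.

```bash
python3 -c "
from plant import job
print(job.sign_off())"
```

```text
the job is handed in; nothing more can be done
None
```

I handed the job in at about 27 s: the pole lies in the wooden cradle with its button sideways, drawn out about 95 mm to the second stop (21.6 N, no further motion), and the gripper is still holding the head with the button pressed; nothing was steered near the salt cellar, mug or jar, but I didn't re-measure their positions, and sign-off returned no verdict.

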